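Check parchment swatches in the light tester

ROBOT

A 6-joint arm with a two-finger parallel gripper is mounted at the origin on the work surface. World frame = base frame: x ahead of the robot, y to its left, z up, the work surface at z = 0. Lengths are in mm, angles in degrees, forces in N, time in s.
With the tool pointing down it reaches from about 300 to 850 mm from the base axis. Payload 4.2 kg.
Tool frame: the origin (TCP) lies on the centre line of the jaws, within the pads' length; the fingertips stand 11 mm ahead of it and the grasp point (between the pads) lies 8 mm behind it; z points along the fingers, y is the line along which they close (so a half turn about z gives the same grasp; the last joint's range is limited). The gripper opens to 91 mm and grips with 3 to 60 N. Pads are 32 mm wide; open, the fingers measure 118 mm over their backs; the gripper's body (76 mm by 178 mm) begins 60 mm behind the grasp point.
Start: joints at [67.323, 18.312, 89.639, -0, 72.044, -1.146], TCP at [211.038, 534.888, 224.976] pointing down, gripper open.
Joint ranges: [-177.97, 177.97], [-48.28, 115.42], [12.27, 149.76], [-77.06, 257.06], [2.81, 150.46], [-146.56, 146.56]. Speed limits (degrees/s): [147.25, 147.25, 180, 180, 180, 180].

INTERFACE

Orientations are given as [roll, pitch, yaw] about the fixed x, y, z axes, in that order (R = Rz(yaw) Ry(pitch) Rx(roll)).
In Python, from workcell import env, grab_frame, camera_model, models gives the robot as it stands.
- The arm moves only by the shell command python3 -m crank 'ROWS' [FORCE]. ROWS is text: rows parted by semicolons, each of 7 numbers parted by spaces: the closure, from -1 (fully open) to 1 (shut), so that 0 is half open, then the shift along the tool's x, y, z in mm, then the turn, a rotation vector about the tool's x, y, z in degrees. A call has 1 to 10 rows; each row shifts and turns the commanded pose from where the row before left it, along the tool's axes as they then stand; what a row does not reach is not made up. A row lasts 1/8 s, in which the tool goes at most 62.5 mm and 10.7 degrees, less where a joint would pass 70% of its speed; a pose out of reach is approached as far as the arm can. A call is refused whole if a number of a shift passes 62.5 or a number of a turn 10.7, either way. A call with a gripper value outside its range is refused whole. The fingers move at their own pace and stop on an object; FORCE is the grip in N (left out, the last holds). Time passes only in rows, so rows that do not move let the fingers close. It gives the time, the measured TCP pose, the force, the opening and the grip force at its end, in the units of the state.
- env.state(): the state, without advancing time (a new reading comes with each control period).
- grab_frame(name): name is "scene" or "top"; returns the picture (480x640x3 uint8, blue, green, red); there is no depth.
- camera_model(name): a dict with "K" (3x3 intrinsics, pixels), "R" (3x3) and "t" (3): a world point X has camera coordinates R X + t. Camera axes: x right, y down, z forward; pixel columns grow to the right and rows downward; lengths in mm; the calibration is good to about 2 mm. A picture is of the moment at which its call begins. camera_model takes no time and is no camera call.
- env.job_done(): hands the job in; it is judged then, once.
Trained networks look in the newest picture that a camera, given by its name, has taken for a name from the list of things; names that differ only in an ending like _2 or _b are one class to them, and where a whole thing is asked for, a point or a joint stands for the part that bears it (a point fixed in the world has none). Each returns a list of dicts, best first, with "p" (0 to 1); they miss things now and then, are a little off and sometimes report something else, mostly with a low value. They report only what shows in the picture. A call takes as long as a camera call. They do not tell look-alikes from the thing itself.
- models.search_frame(name, camera): "point" ([x, y, z] in mm, in world coordinates, good to about 4 mm: the middle of the surface that is visible of it).
The state is a dict: "time_s": time; "qpos": joint angles; "qvel": joint speeds; "effort": joint torques, N m; "ee_pos": TCP position; "ee_rot": TCP orientation; "force": force on the tool from outside, world axes, zero at the start; "torque": the same for the moment, N m; "gripper_width": finger opening in mm; "gripper_force": force on a finger pad.
Only numpy, scipy, OpenCV 4.12 (cv2) and the standard library are available. Lean on these libraries where they do the work, as an engineer would, in place of code of your own. Each camera call takes 0.05 s, during which the arm holds its last target. There are 200 camera calls.

TASK

Stand every swatch cell on the bench fully down in a pocket of the light tester, one to a pocket, with its clear faces towards the lamp and the sensor. With all of them in place and let go, pump the hand lever three full strokes, each fully down and then all the way back up; then take the cells out and drop them all into the wire basket, wholly inside it, without disturbing the jar, bottle, mallet, mug and cork block at the back.

Things in the scene. Friction and masses are not known exactly. Their poses are not given: they have to be found in the camera images.
- pocket0 (a point): Pocket at the tester's -y end: a square 44.5 x 44.5 mm pocket, 30 mm deep, lead-in chamfer 3 mm. Point: centre of the pocket's floor, 10 mm above the table; axes as the tester's, x along the light path (lamp to sensor).
- pocket1 (a point): Middle pocket, same size, 80 mm from its neighbours (in a row along the tester's y).
- pocket2 (a point): Pocket at the tester's +y end, same size.
- tester: Fixed light tester, 270 mm long along its y: aluminium block (90 mm along x, 40 mm high) with three pockets in a row along y, between a grey lamp bar (x +45 to +85 mm) and a black sensor bar (x -75 to -45 mm), both 70 mm high, a lens at every pocket. Light crosses the pockets along x; white lines on top of the bars mark its paths. Origin: underside centre.
- cellA: Loose swatch cell, upright square prism 40 x 40 mm, 110 mm tall, 0.25 kg; may be absent. +x and -x faces: clear windows at 22 to 65 mm height with a parchment swatch behind; +y and -y faces: metal plates. Top 45 mm: solid black cap to grip, any faces; a metal strip on its top (36 x 7 mm) runs along x, the way light passes. Origin: underside centre. All alike: any pocket, either way round.
- cellA_cap (a point): Centre of the top of cellA's cap, 110 mm above its origin along its z.
- cellB: Loose swatch cell, upright square prism 40 x 40 mm, 110 mm tall, 0.25 kg; may be absent. +x and -x faces: clear windows at 22 to 65 mm height with a parchment swatch behind; +y and -y faces: metal plates. Top 45 mm: solid black cap to grip, any faces; a metal strip on its top (36 x 7 mm) runs along x, the way light passes. Origin: underside centre. All alike: any pocket, either way round.
- cellB_cap (a point): Centre of the top of cellB's cap, 110 mm above its origin along its z.
- cellC: Loose swatch cell, upright square prism 40 x 40 mm, 110 mm tall, 0.25 kg; may be absent. +x and -x faces: clear windows at 22 to 65 mm height with a parchment swatch behind; +y and -y faces: metal plates. Top 45 mm: solid black cap to grip, any faces; a metal strip on its top (36 x 7 mm) runs along x, the way light passes. Origin: underside centre. All alike: any pocket, either way round.
- cellC_cap (a point): Centre of the top of cellC's cap, 110 mm above its origin along its z.
- pump: Fixed green hand pump that powers the tester's lamp: base plate 150 x 90 mm (x from -40 to +110 mm), body 88 mm and a cylinder to 137 mm high at x +10 to +100 mm. Origin on the table below the lever's hinge; its lever sticks out towards -x (towards the robot) and slopes up.
- pump_hinge (a point): Middle of the lever's hinge, 120 mm above the table; the hinge axis is level and runs along the pump's y.
- lever_pad (a point): Centre of the upper face of the black pad at the lever's end, 150 mm from the hinge; the pad is 60 mm along the lever and 50 mm wide and moves with the lever.
- lever (a joint): Lever angle, rad: 0 is fully up (at rest, the lever slopes 0.5 rad above level), 0.65 is fully down at its stop. A spring returns it; about 7 N down on the pad starts it moving, about 12 N holds it at the stop.
- basket: Fixed wire basket, 200 mm (x) by 220 mm (y) outside, 70 mm high, walls 5 mm, floor 4 mm thick, open on top. Origin: centre of its underside.
- jar: Bystander: white-capped jar, 64 mm wide, 100 mm tall. Origin: centre of its underside. To be left alone.
- dye: Bystander: bottle, 52 mm wide, 140 mm tall. Origin: centre of its underside. To be left alone.
- mallet: Bystander: wooden mallet standing on its head, 68 mm wide, 160 mm tall. Origin: centre of its underside. To be left alone.
- mug: Bystander: white mug, 76 mm wide, 90 mm tall. Origin: centre of its underside. To be left alone.
- edgeblock: Bystander: cork block 90 x 50 x 30 mm. Origin: centre of its underside. To be left alone.
- folder: Bone folder (bystander) lying among the cells, 110 x 16 x 6 mm, long along x. Origin: centre of its underside.
- ruler: Short steel ruler (bystander) lying among the cells, 130 x 16 x 4 mm, long along x. Origin: centre of its underside.
There are look-alikes about, which are no part of the job. Leave any orange look-alike of the cellC alone.

How it is judged:
By the outcome, as a careful person would: the job done as asked, in the order asked, and still so for the second after the job is handed in, with the robot touching nothing.
Of cellA, cellB, cellC only 2 to 3 are there at a start; the rules pass over those that are not, and their reading is None.
At some moment in a run one of cellA, cellB, cellC may be knocked a few centimetres aside while the robot is not near it.
It also fails if it takes over 210 s, if anything falls off the work surface, if the arm or the gripper's body presses on something with over 40 N, if the wrist force passes 120 N, or if a joint passes its speed limit or range.

## Working session

There is one attempt and no reset: what is moved stays moved. The work goes in short steps, Python scripts to look and compute and a shell command to move; the robot and the scene stay as the last step left them, time stands still between calls to the robot, and variables do not carry over. Pictures are saved under pics/ and viewed, at most 14 in all, crops included, and the job is handed in when it is done.

```bash
mkdir -p pics; ls
cat > h.py <<'E'
import numpy as np, cv2
from workcell import env, grab_frame, camera_model, models
def proj(cam,X):
    m=camera_model(cam);c=np.array(m["R"])@np.array(X,float)+np.array(m["t"]).ravel();p=np.array(m["K"])@c;return p[:2]/p[2]
def unproj(cam,uv,z):
    m=camera_model(cam);R=np.array(m["R"]);t=np.array(m["t"]).ravel()
    d=R.T@np.linalg.inv(np.array(m["K"]))@np.array([uv[0],uv[1],1.]);o=-R.T@t
    return o+d*(z-o[2])/d[2]
E
python3 - <<'E'
from h import *
for c in("top","scene"):
    cv2.imwrite(f"pics/{c}0.png",grab_frame(c))
for n in ["cellA_cap","cellA","tester","pump","lever_pad","basket","jar","dye","mallet","mug","edgeblock","folder","ruler"]:
    for c in("top","scene"):
        print(n,c,[(np.round(d["point"]).tolist(),round(d["p"],2)) for d in models.search_frame(n,c)][:6])
s=env.state();print(s["time_s"],s["ee_rot"],s["force"],s["gripper_width"])
E
```

```text
pics
cellA_cap top [([476.0, -4.0, 112.0], 0.94), ([610.0, 20.0, 42.0], 0.32)]
cellA_cap scene [([487.0, -7.0, 90.0], 0.76)]
cellA top [([469.0, -3.0, 108.0], 0.85)]
cellA scene [([484.0, -11.0, 90.0], 0.85), ([608.0, 21.0, 50.0], 0.45)]
tester top [([616.0, 20.0, 41.0], 0.91)]
tester scene [([609.0, 27.0, 51.0], 0.79)]
pump top [([625.0, -352.0, 91.0], 0.58)]
pump scene [([682.0, -351.0, 88.0], 0.9)]
lever_pad top [([511.0, -358.0, 192.0], 0.55)]
lever_pad scene [([519.0, -354.0, 189.0], 0.84)]
basket top [([498.0, 404.0, 9.0], 0.79)]
basket scene [([789.0, 40.0, 53.0], 0.72), ([495.0, 389.0, 18.0], 0.57), ([486.0, -6.0, 85.0], 0.55)]
jar top [([471.0, -4.0, 111.0], 0.68), ([707.0, 246.0, 98.0], 0.66), ([432.0, -118.0, 112.0], 0.4)]
jar scene [([734.0, 245.0, 72.0], 0.87)]
dye top [([682.0, 349.0, 100.0], 0.75)]
dye scene [([708.0, 349.0, 75.0], 0.8), ([490.0, -9.0, 89.0], 0.66), ([496.0, 387.0, 18.0], 0.52)]
mallet top [([771.0, -48.0, 92.0], 0.89)]
mallet scene [([792.0, -55.0, 93.0], 0.8)]
mug top [([790.0, 42.0, 41.0], 0.78)]
mug scene [([788.0, 39.0, 51.0], 0.72), ([684.0, -350.0, 91.0], 0.56)]
edgeblock top [([763.0, -172.0, 29.0], 0.65), ([420.0, -70.0, 3.0], 0.36)]
edgeblock scene [([775.0, -173.0, 28.0], 0.93)]
folder top [([427.0, 70.0, 7.0], 0.53)]
folder scene []
ruler top [([419.0, -70.0, 8.0], 0.88)]
ruler scene [([405.0, -73.0, 5.0], 0.71), ([788.0, 36.0, 54.0], 0.34)]
1.4 [ 1.79997590e+02 -2.08151556e-03  1.58467019e+02] [-0.5118293  -0.77216301  0.82569196] 91.19328617110097
```

View pics/top0.png

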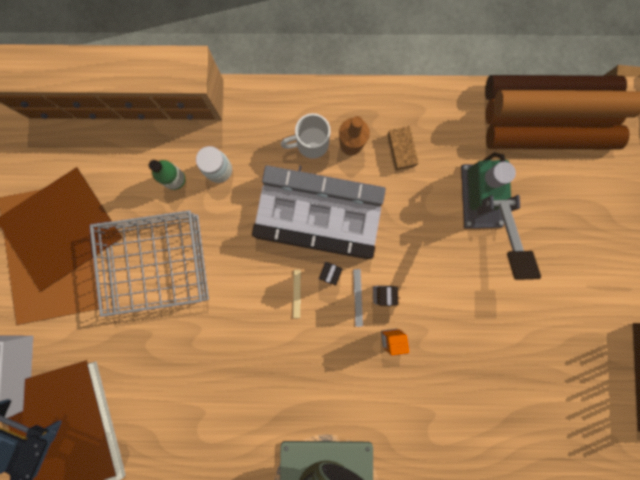

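View pics/scene0.png

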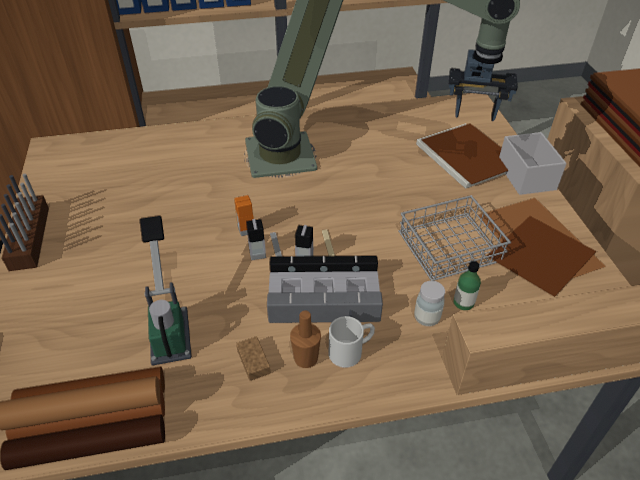

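The top view shows two black-capped cells at (331,273) and (387,295), plus an orange look-alike at (397,342). The tester is at about (320,213), the basket at (149,263) and the lever pad at (523,265). Next I'll enlarge the middle for exact pixels.

Run:
```python
from h import *
im=cv2.imread("pics/top0.png")
cv2.imwrite("pics/crop0.png",cv2.resize(im[160:310,240:420],None,fx=4,fy=4,interpolation=cv2.INTER_CUBIC)[:600])
hs=cv2.cvtColor(im,cv2.COLOR_BGR2GRAY)
# strips: bright blobs inside cap regions
for (u0,v0,u1,v1) in [(320,260,345,288),(374,282,402,308)]:
    g=hs[v0:v1,u0:u1]
    dark=(g<60).astype(np.uint8)
    cs=max(cv2.findContours(dark,cv2.RETR_EXTERNAL,cv2.CHAIN_APPROX_NONE)[0],key=cv2.contourArea)
    hull=cv2.convexHull(cs); r=cv2.minAreaRect(hull); print("cap",np.array(r[0])+[u0,v0],r[1:],cv2.boundingRect(hull))
    m=np.zeros_like(g);cv2.fillConvexPoly(m,hull,1);
    ys,xs=np.nonzero((m>0)&(g>110)); P=np.c_[xs,ys].astype(float); 
    c=P.mean(0);w,V=np.linalg.eigh(np.cov(P.T)); c+= [u0,v0]
    a=unproj("top",c,110);b=unproj("top",c+3*V[:,1],110);e=(b-a)[:2];print("strip",c,a,np.degrees(np.arctan2(e[1],e[0])),len(P),np.sqrt(w))
print(camera_model("top"))
```

```text
cap [324.77586269 270.8103447 ] ((5.385164737701416, 18.012447357177734), 21.801406860351562) (0, 2, 11, 18)
strip [nan nan] [nan nan nan] nan 0 [nan nan]
cap [380.5 296. ] ((18.0, 9.0), 90.0) (2, 5, 10, 19)
strip [nan nan] [nan nan nan] nan 0 [nan nan]
{'K': array([[454.59677827,   0.        , 315.04899451],
       [  0.        , 454.59677827, 240.11575247],
       [  0.        ,   0.        ,   1.        ]]), 'R': array([[ 9.19237336e-03, -9.99957359e-01, -8.83481818e-04],
       [-9.96838175e-01, -9.09395760e-03, -7.89363879e-02],
       [ 7.89249876e-02,  1.60630115e-03, -9.96879264e-01]]), 't': array([  23.07849143,  552.0150815 , 1007.73311376])}<stdin>:13: RuntimeWarning: Mean of empty slice.
  ret = um.true_divide(
  avg = a.mean(axis, **keepdims_kw)
<stdin>:13: RuntimeWarning: Degrees of freedom <= 0 for slice
  c *= np.true_divide(1, fact)
  c *= np.true_divide(1, fact)
```

View pics/crop0.png

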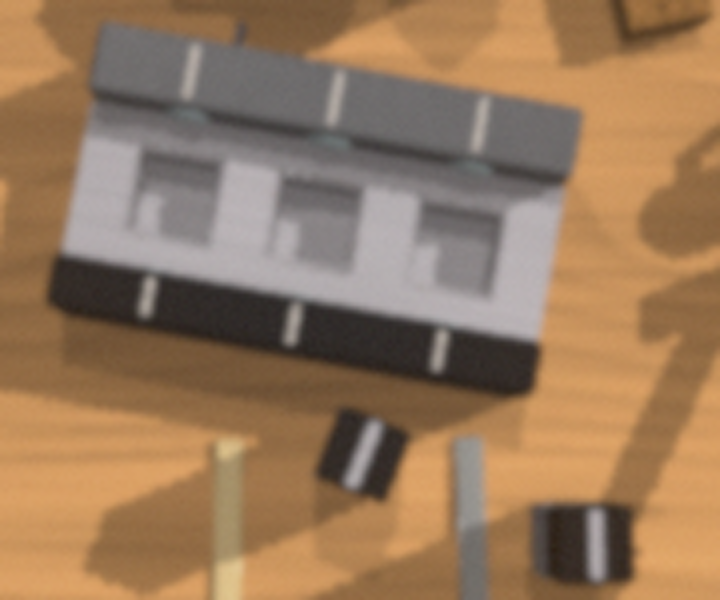

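Crop pixels: sensor-bar line centres are at about (148,298), (292,324) and (439,351). Lamp-bar line centres are at (191,72), (336,98) and (480,125). The cap strips run (375,420)-(350,488) and (596,509)-(598,578). The pockets are empty.

Run:
```python
from h import *
from scipy.optimize import least_squares
f=lambda p:np.array([240+(p[0]+.5)/4-.5,160+(p[1]+.5)/4-.5])
L=[((191,72),(65,80)),((336.5,98),(65,0)),((480.5,125),(65,-80)),((148.5,298),(-60,80)),((292.5,324),(-60,0)),((439,351),(-60,-80))]
W=np.array([unproj("top",f(p),70)[:2] for p,_ in L]);T=np.array([q for _,q in L],float)
def fn(v):
    c,s=np.cos(v[2]),np.sin(v[2]);return (T@np.array([[c,s],[-s,c]])+v[:2]-W).ravel()
r=least_squares(fn,[600,20,0]);v=r.x;print("tester",v[:2],np.degrees(v[2]),np.round(r.fun,1))
c,s=np.cos(v[2]),np.sin(v[2])
for i,y in enumerate((-80,0,80)):print("pocket",i,v[0]-s*y,v[1]+c*y)
for a,b in [((375,420),(350,488)),((596,509),(598,578))]:
    A,B=unproj("top",f(a),110),unproj("top",f(b),110);d=A-B
    print("cell",(A+B)/2,np.degrees(np.arctan2(d[1],d[0])),np.hypot(d[0],d[1]))
for n,uv,z in [("orange",(398,343),110),("basketTL",(92,225),70),("TR",(195,212),70),("BR",(207,301),70),("BL",(99,317),70)]:print(n,unproj("top",uv,z))
print("pad corners",[unproj("top",p,190)[:2].round() for p in [(507,254),(531,250),(540,276),(516,279)]], "hinge",unproj("top",(503,203),120))
m=camera_model("scene");print(-np.array(m["R"]).T@np.array(m["t"]).ravel())
for P in [(475,0,110)]:print(proj("scene",P))
```

```text
tester [606.05799364  22.02007344] -10.012168519135447 [-0.2 -0.2 -0.5  0.5 -0.2  0.2  0.7  0.3  0.2 -0.6  0.1 -0.2]
pocket 0 592.14940740844 -56.761594657937586
pocket 1 606.0579936430559 22.020073444192953
pocket 2 619.9665798776717 100.80174154632348
cell [476.95735132  -3.9327298  110.        ] -19.84007926576541 37.22787417218495
cell [ 432.30998382 -124.4044822   110.        ] 1.463526916594546 35.141683580262395
orange [ 336.48190426 -142.609218    110.        ]
basketTL [576.39020351 511.2685233   70.        ]
TR [606.78002106 289.06840946  70.        ]
BR [415.39330985 257.67002944  70.        ]
BL [379.43216137 486.89462138  70.        ]
pad corners [array([ 515., -335.]), array([ 523., -380.]), array([ 475., -396.]), array([ 469., -351.])] hinge [ 624.26337853 -358.6207599   120.        ]
[1538.22532119 -173.08918686 1132.27826483]
[305.72788264 230.05382634]
```

Two cells are present: A at (477,-4) with yaw -20, and B at (432,-124) with yaw 1.5. The tester is at (606,22) with yaw -10. I'll put A in pocket2 and B in pocket0.

```bash
cat > go.py <<'E'
import sys;from h import *
# go.py x y z yaw : total tool shift after turning
x,y,z,yaw=map(float,sys.argv[1:5]);s=env.state();p=np.array(s["ee_pos"]);r=s["ee_rot"]
dy=(yaw-r[2]+90)%180-90
def sh(ps):
    a=np.radians(ps);d=np.array([x,y,z])-p;return np.round([d[0]*np.cos(a)+d[1]*np.sin(a),d[0]*np.sin(a)-d[1]*np.cos(a),-d[2]],1)
print("t",s["time_s"],"pos",p.round(1),"rot",np.round(r,1),"w",round(s["gripper_width"],1),"turn tool z",round(-dy,2),"shift before turn",sh(r[2]),"after",sh(r[2]+dy))
E
python3 go.py 477 -4 225 160.16
```

```text
t 1.4 pos [211.  534.9 225. ] rot [180.   -0.  158.5] w 91.2 turn tool z -1.69 shift before turn [-445.2 -403.6   -0. ] after [-433.1 -416.6   -0. ]
```

```bash
python3 -m crank '-1 0 0 0 0 0 -1.7;-1 -43 -41 0 0 0 0;-1 -43 -41 0 0 0 0;-1 -43 -41 0 0 0 0;-1 -43 -41 0 0 0 0;-1 -43 -41 0 0 0 0;-1 -43 -41 0 0 0 0;-1 -43 -41 0 0 0 0;-1 -43 -41 0 0 0 0;-1 -43 -41 0 0 0 0' 25; python3 go.py 477 -4 225 160.16
```

```text
time_s: 2.65
ee_pos: [450.7, 54.6, 225.3]
ee_rot: [180.0, 0.1, 160.2]
force: [0.6, 0.2, -0.5]
gripper_width: 90.9
gripper_force: 0.0
t 2.65 pos [450.7  54.6 225.3] rot [1.800e+02 1.000e-01 1.602e+02] w 90.9 turn tool z 0.06 shift before turn [-44.6 -46.3   0.3] after [-44.7 -46.2   0.3]
```

```bash
python3 -m crank '-1 -23 -24 0 0 0 0;-1 -23 -23.6 0 0 0 0;-1 0 0 0 0 0 0'
python3 - <<'E'
from h import *
g=grab_frame("top");cv2.imwrite("pics/top1.png",g)
for n in ["cellA_cap","cellB_cap"]:
  for c in("top","scene"):
    if c=="scene":cv2.imwrite("pics/sc1.png",grab_frame(c))
    print(n,c,[(np.round(d["point"]).tolist(),round(d["p"],2)) for d in models.search_frame(n,c)][:6])
a=cv2.imread("pics/scene0.png");b=cv2.imread("pics/sc1.png")
cv2.imwrite("pics/cmp1.png",np.hstack([cv2.resize(i[190:290,220:360],None,fx=2.8,fy=2.8) for i in(a,b)]))
E
python3 go.py 477 -4 85 160.16
```

```text
time_s: 3.02
ee_pos: [477.8, -5.5, 224.9]
ee_rot: [180.0, 0.0, 160.0]
force: [-1.2, 0.2, -0.4]
gripper_width: 91.2
gripper_force: 0.0
cellA_cap top [([499.0, 402.0, 6.0], 0.73)]
cellA_cap scene [([489.0, -11.0, 90.0], 0.82)]
cellB_cap top []
cellB_cap scene [([406.0, -71.0, 7.0], 0.37)]
t 3.375 pos [476.7  -3.1 225.1] rot [180.    0.  160.3] w 91.3 turn tool z 0.09 shift before turn [ -0.6  -0.7 140.1] after [ -0.6  -0.7 140.1]
```

View pics/cmp1.png

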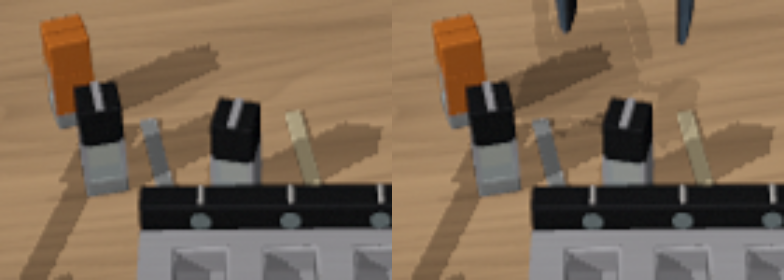

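Nothing has moved and the fingers are above cell A, so I'll descend and grip.

```bash
python3 -m crank '-1 -0.3 -0.3 45 0 0 0;-1 0 0 45 0 0 0;-1 0 0 30 0 0 0;-1 0 0 20 0 0 0;0.2 0 0 0 0 0 0;1 0 0 0 0 0 0;1 0 0 0 0 0 0;1 0 0 0 0 0 0;1 0 0 0 0 0 0;1 0 0 0 0 0 0' 25; python3 go.py 477 -4 190 170
```

```text
time_s: 4.62
ee_pos: [477.5, -4.3, 85.2]
ee_rot: [180.0, 0.0, 160.2]
force: [0.3, -0.4, 0.8]
gripper_width: 40.3
gripper_force: 24.8
t 4.625 pos [477.5  -4.3  85.2] rot [180.    0.  160.2] w 40.3 turn tool z -9.84 shift before turn [ 6.000e-01  1.000e-01 -1.048e+02] after [   0.6    0.2 -104.8]
```

```bash
python3 -m crank '1 0 0 -25 0 0 0;1 0 0 -45 0 0 0;1 0 0 -45 0 0 0;1 0 0 0 0 0 -5;1 0 0 0 0 0 -4.8;1 -30 32 0 0 0 0;1 -30 32 0 0 0 0;1 -30 32 0 0 0 0;1 -32 32 0 0 0 0;1 0 0 0 0 0 0'
python3 - <<'E'
from h import *
im=grab_frame("top");sc=grab_frame("scene")
cv2.imwrite("pics/a2.png",np.hstack([cv2.resize(im[140:260,230:350],None,fx=3.3,fy=3.3),cv2.resize(sc[190:310,290:410],None,fx=3.3,fy=3.3)]))
E
python3 go.py 620 100.8 95 170
```

```text
time_s: 5.88
ee_pos: [621.2, 102.2, 198.1]
ee_rot: [180.0, -0.1, 170.1]
force: [-0.2, -0.1, -3.4]
gripper_width: 40.3
gripper_force: 25.0
t 5.975 pos [618.7 100.4 198.5] rot [-179.9   -0.2  170. ] w 40.0 turn tool z 0.0 shift before turn [ -1.2   0.6 103.5] after [ -1.2   0.6 103.5]
```

View pics/a2.png

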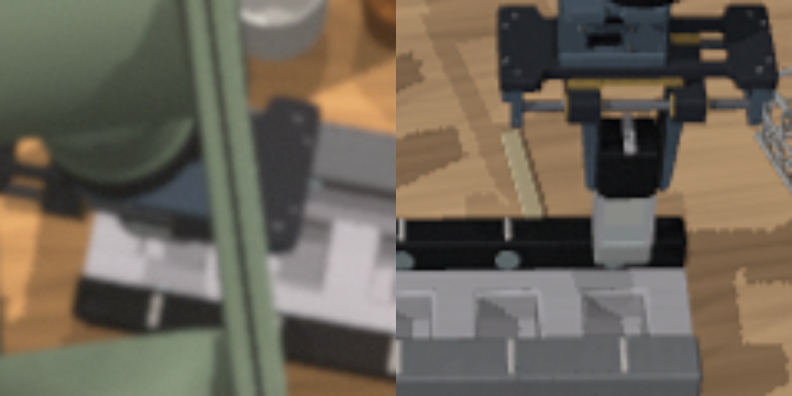

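The scene view shows cell A upright above pocket 2, with its window facing the lamp. I'll lower it, slowly at the end.

```bash
python3 -m crank '1 0 0 35 0 0 0;1 0 0 25 0 0 0;1 0 0 5 0 0 0;1 0 0 5 0 0 0;1 0 0 0 0 0 0'; python3 -m crank '1 0 0 5 0 0 0;1 0 0 5 0 0 0;1 0 0 0 0 0 0'; python3 go.py 620 100.8 95 170
```

```text
time_s: 6.6
ee_pos: [619.9, 100.3, 130.8]
ee_rot: [180.0, 0.1, 170.0]
force: [-0.2, 0.7, -3.0]
gripper_width: 39.9
gripper_force: 25.0
time_s: 6.98
ee_pos: [619.3, 100.5, 119.4]
ee_rot: [-180.0, -0.1, 170.0]
force: [-0.6, -0.0, -2.7]
gripper_width: 39.7
gripper_force: 25.0
t 6.975 pos [619.3 100.5 119.4] rot [-1.8e+02 -1.0e-01  1.7e+02] w 39.7 turn tool z -0.03 shift before turn [-0.7  0.4 24.4] after [-0.7  0.4 24.4]
```

```bash
python3 -m crank '1 0 0 6 0 0 0;1 0 0 6 0 0 0;1 0 0 6 0 0 0;1 0 0 3 0 0 0;1 0 0 2 0 0 0;1 0 0 1 0 0 0;1 0 0 0 0 0 0'; python3 go.py 620 100.8 95 170
```

```text
time_s: 7.85
ee_pos: [619.7, 100.5, 96.0]
ee_rot: [180.0, 0.0, 170.0]
force: [0.4, 0.3, -2.3]
gripper_width: 39.9
gripper_force: 25.0
t 7.85 pos [619.7 100.5  96. ] rot [180.   0. 170.] w 39.9 turn tool z -0.03 shift before turn [-0.3  0.3  1. ] after [-0.3  0.3  1. ]
```

```bash
python3 -m crank '1 0 0 1 0 0 0;1 0 0 0.5 0 0 0;1 0 0 0 0 0 0;0.3 0 0 0 0 0 0;-1 0 0 0 0 0 0;-1 0 0 0 0 0 0;-1 0 0 0 0 0 0;-1 0 0 -30 0 0 0;-1 0 0 -50 0 0 0;-1 0 0 -40 0 0 0'; python3 go.py 432.3 -124.4 215 181.46
```

```text
time_s: 9.1
ee_pos: [619.9, 100.5, 216.1]
ee_rot: [180.0, 0.1, 170.0]
force: [1.1, 0.6, -0.7]
gripper_width: 90.8
gripper_force: 0.0
t 9.1 pos [619.9 100.5 216.1] rot [1.8e+02 1.0e-01 1.7e+02] w 90.8 turn tool z -11.49 shift before turn [ 145.6 -254.2    1.1] after [ 193.3 -220.1    1.1]
```

```bash
python3 -m crank '-1 0 0 0 0 0 -6;-1 0 0 0 0 0 -5.5;-1 32 -36.6 0 0 0 0;-1 32 -36.6 0 0 0 0;-1 32 -36.6 0 0 0 0;-1 32 -36.6 0 0 0 0;-1 32 -36.6 0 0 0 0;-1 33 -36.6 0 0 0 0;-1 0 0 0 0 0 0'
python3 - <<'E'
from h import *
im=grab_frame("top");sc=grab_frame("scene")
cv2.imwrite("pics/a3.png",np.hstack([cv2.resize(im[150:310,240:420],(450,400)),cv2.resize(sc[190:310,230:400],None,fx=2,fy=3.3333)]))
E
python3 go.py 432.3 -124.4 85 181.46
```

```text
time_s: 10.22
ee_pos: [430.5, -125.6, 214.5]
ee_rot: [-180.0, -0.0, -178.8]
force: [0.3, -1.1, 0.0]
gripper_width: 91.2
gripper_force: 0.0
t 10.325 pos [ 432.6 -124.1  214.6] rot [ 1.800e+02  1.000e-01 -1.786e+02] w 91.2 turn tool z -0.06 shift before turn [  0.3  -0.3 129.6] after [  0.3  -0.3 129.6]
```

View pics/a3.png

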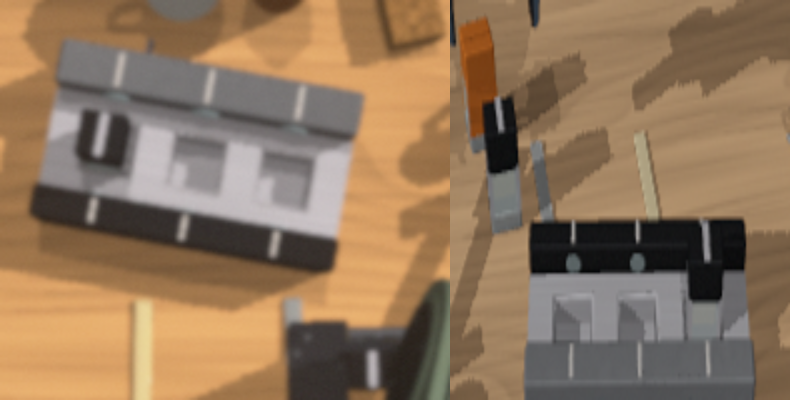

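Cell A is seated in pocket 2, aligned with the light-path lines. Cell B hasn't moved (cap at scene pixel (254,224)), so I'll grasp it.

```bash
python3 -m crank '-1 0 0 45 0 0 0;-1 0 0 40 0 0 0;-1 0 0 30 0 0 0;-1 0 0 14.6 0 0 0;0.2 0 0 0 0 0 0;1 0 0 0 0 0 0;1 0 0 0 0 0 0;1 0 0 0 0 0 0;1 0 0 0 0 0 0;1 0 0 0 0 0 0' 25;python3 -m crank '1 0 0 -25 0 0 0;1 0 0 -45 0 0 0;1 0 0 -45 0 0 0;1 0 0 0 0 0 6;1 0 0 0 0 0 5.5;1 0 0 0 0 0 0'; python3 go.py 592.1 -56.8 200 170
```

```text
time_s: 11.58
ee_pos: [432.4, -124.0, 85.1]
ee_rot: [180.0, 0.0, -178.5]
force: [-0.2, -0.1, 0.6]
gripper_width: 40.1
gripper_force: 25.0
time_s: 12.32
ee_pos: [431.8, -123.9, 199.5]
ee_rot: [180.0, -0.1, 170.0]
force: [0.1, -0.2, -2.1]
gripper_width: 39.7
gripper_force: 25.0
t 12.325 pos [ 431.8 -123.9  199.5] rot [ 1.8e+02 -1.0e-01  1.7e+02] w 39.7 turn tool z 0.03 shift before turn [-146.2   93.8   -0.5] after [-146.2   93.9   -0.5]
```

```bash
python3 -m crank '1 -36 23 0 0 0 0;1 -36 23 0 0 0 0;1 -37 24 0 0 0 0;1 -37 23.8 0 0 0 0;1 0 0 0 0 0 0;1 0 0 0 0 0 0'; python3 go.py 592.1 -56.8 95 170;python3 -m crank '1 0 0 35 0 0 0;1 0 0 25 0 0 0;1 0 0 5 0 0 0;1 0 0 5 0 0 0;1 0 0 0 0 0 0'; python3 -m crank '1 0 0 5 0 0 0;1 0 0 5 0 0 0;1 0 0 0 0 0 0'; python3 go.py 592.1 -56.8 95 170
```

```text
time_s: 13.08
ee_pos: [591.5, -57.1, 198.9]
ee_rot: [-180.0, -0.1, 170.0]
force: [-0.5, -0.6, -2.3]
gripper_width: 40.1
gripper_force: 25.0
t 13.075 pos [591.5 -57.1 198.9] rot [-1.8e+02 -1.0e-01  1.7e+02] w 40.1 turn tool z 0.04 shift before turn [ -0.5   0.4 103.9] after [ -0.5   0.4 103.9]
time_s: 13.7
ee_pos: [592.7, -57.2, 130.6]
ee_rot: [180.0, 0.1, 170.0]
force: [-0.2, -1.0, -2.1]
gripper_width: 39.8
gripper_force: 25.0
time_s: 14.08
ee_pos: [592.1, -57.0, 119.4]
ee_rot: [180.0, -0.1, 170.0]
force: [0.8, -0.6, -1.8]
gripper_width: 40.3
gripper_force: 25.0
t 14.075 pos [592.1 -57.  119.4] rot [ 1.8e+02 -1.0e-01  1.7e+02] w 40.3 turn tool z -0.03 shift before turn [ 0.   0.2 24.4] after [ 0.   0.2 24.4]
```

```bash
python3 -m crank '1 0 0 6 0 0 0;1 0 0 6 0 0 0;1 0 0 6 0 0 0;1 0 0 3 0 0 0;1 0 0 2 0 0 0;1 0 0 1 0 0 0;1 0 0 0 0 0 0';python3 -m crank '1 0 0 1 0 0 0;1 0 0 0.5 0 0 0;1 0 0 0 0 0 0;0.3 0 0 0 0 0 0;-1 0 0 0 0 0 0;-1 0 0 0 0 0 0;-1 0 0 0 0 0 0;-1 0 0 -30 0 0 0;-1 0 0 -50 0 0 0;-1 0 0 -60 0 0 0'; python3 go.py 496 -365 250 180
```

```text
time_s: 14.95
ee_pos: [592.5, -57.0, 95.9]
ee_rot: [180.0, 0.0, 170.0]
force: [-0.2, -0.3, -1.4]
gripper_width: 40.1
gripper_force: 25.0
time_s: 16.2
ee_pos: [591.8, -57.0, 234.6]
ee_rot: [-180.0, -0.2, 170.0]
force: [1.1, -0.0, 0.3]
gripper_width: 90.8
gripper_force: 0.0
t 16.2 pos [591.8 -57.  234.6] rot [-180.    -0.2  170. ] w 90.8 turn tool z -10.03 shift before turn [  40.7 -320.   -15.4] after [  95.8 -308.   -15.4]
```

Run:
```python
from h import *
im=grab_frame("top");sc=grab_frame("scene")
top0=cv2.imread("pics/top0.png")
cv2.imwrite("pics/a4.png",np.hstack([cv2.resize(top0[150:290,450:550],None,fx=4,fy=4,interpolation=cv2.INTER_CUBIC),cv2.resize(sc[240:380,260:360],None,fx=4,fy=4)]))
```

```text
(no output)
```

View pics/a4.png

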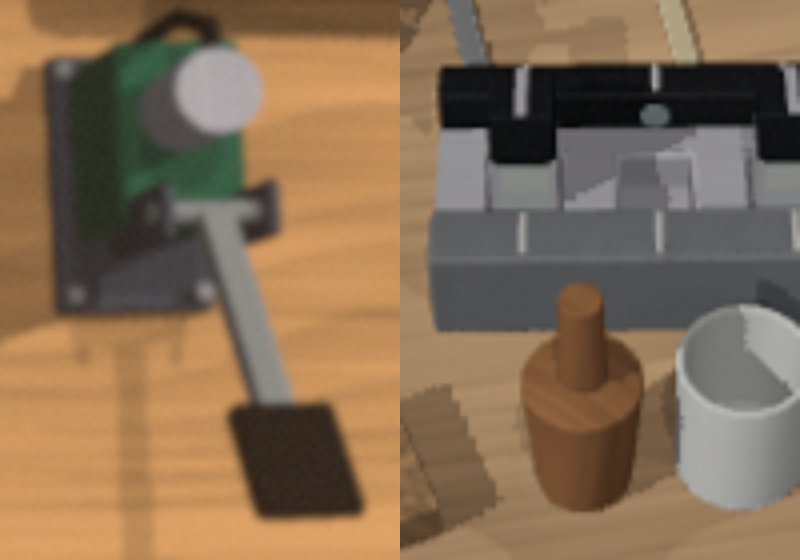

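Both cells are seated at the same level. The pad corners in the crop are (229,408), (332,402), (364,513) and (262,519), and the hinge is at (216,208). I'll fit the pump pose from these.

```bash
python3 - <<'E'
from h import *
from scipy.optimize import least_squares
f=lambda p:np.array([450+(p[0]+.5)/4-.5,150+(p[1]+.5)/4-.5])
obs=[f(p) for p in [(229,408),(332,402),(364,513),(262,519),(216,208)]]
def pts(v,a=.5,t=0):
    c,s=np.cos(v[2]),np.sin(v[2]);o=[]
    for r,y in [(120,25),(120,-25),(180,-25),(180,25),(0,0)]:
        x=-r*np.cos(a)-t*np.sin(a)*0;z=120+r*np.sin(a)
        o.append([v[0]+c*x-s*y,v[1]+s*x+c*y,z])
    return o
r=least_squares(lambda v:np.ravel([proj("top",P)-o for P,o in zip(pts(v),obs)]),[620,-350,0])
v=r.x;print(v,np.degrees(v[2]),np.round(r.fun,1))
for a in(.5,.175,-.15):
    x=150*np.cos(a);print(a,v[0]-np.cos(v[2])*x,v[1]-np.sin(v[2])*x,120+150*np.sin(a))
E
python3 go.py 490 -360 250 185
```

```text
[ 6.27407134e+02 -3.59938429e+02  3.85498782e-02] 2.2087453190924204 [-0.5 -0.3 -0.2  0.5  1.1  0.3 -0.4 -0.4 -0.  -0.1]
0.5 495.86754998754014 -365.0117772759983 191.91383079063047
0.175 479.807893900944 -365.63118192276136 146.1162206390394
-0.15 479.2016637825717 -365.6545636035584 97.58428012896012
t 16.3 pos [596.1 -57.4 241.7] rot [179.9   0.8 170. ] w 91.2 turn tool z -15.03 shift before turn [  51.8 -316.4   -8.3] after [ 132.  -292.2   -8.3]
```

```bash
python3 -m crank '-1 0 0 -10 0 0 -6.1;-1 0 0 -5 0 0 -6.1;0 0 0 0 0 0 0' ; python3 go.py 502 -365 255 182.2
```

```text
time_s: 16.68
ee_pos: [592.4, -57.0, 249.0]
ee_rot: [180.0, -0.0, -177.9]
force: [0.4, -0.6, 0.3]
gripper_width: 83.6
gripper_force: 0.0
t 16.675 pos [592.4 -57.  249. ] rot [ 180.    -0.  -177.9] w 83.6 turn tool z -0.11 shift before turn [ 101.6 -304.4   -6. ] after [ 102.2 -304.3   -6. ]
```

```bash
python3 -m crank '1 17 -50 -1 0 0 0;1 17 -50 -1 0 0 0;1 17 -51 -1 0 0 0;1 17 -51 -1 0 0 0;1 17 -51 -1 0 0 0;1 17 -51 -1 0 0 0;1 0 0 0 0 0 0;1 0 0 0 0 0 0' ; python3 go.py 502 -365 215 182.2
```

```text
time_s: 17.68
ee_pos: [501.8, -364.2, 254.4]
ee_rot: [179.9, -0.0, -177.9]
force: [0.8, -0.3, -0.5]
gripper_width: 4.1
gripper_force: 0.0
t 17.675 pos [ 501.8 -364.2  254.4] rot [ 179.9   -0.  -177.9] w 4.1 turn tool z -0.12 shift before turn [-0.1 -0.8 39.4] after [-0.1 -0.8 39.4]
```

```bash
python3 -m crank '1 0 0 30 0 0 0;1 0 0 14 0 0 0;1 4 0 12 0 0 0;1 4 0 12 0 0 0;1 4 0 12 0 0 0;1 3 0 12 0 0 0;1 0 0 0 0 0 0';python3 -m crank '1 2 0 10 0 0 0;1 0 0 10 0 0 0;1 0 0 10 0 0 0;1 0 0 0 0 0 0';python3 -m crank '1 0 0 6 0 0 0;1 0 0 3 0 0 0;1 0 0 0 0 0 0'
```

```text
time_s: 18.55
ee_pos: [486.9, -364.3, 164.0]
ee_rot: [180.0, -0.0, -177.8]
force: [-1.7, 0.3, 8.0]
gripper_width: 0.6
gripper_force: 3.6
time_s: 19.05
ee_pos: [483.8, -364.6, 134.4]
ee_rot: [-180.0, -0.2, -177.8]
force: [-8.3, 0.0, 10.4]
gripper_width: 0.5
gripper_force: 5.6
time_s: 19.42
ee_pos: [484.0, -364.6, 126.1]
ee_rot: [-180.0, -0.1, -177.8]
force: [-5.6, 0.2, 10.9]
gripper_width: 0.5
gripper_force: 5.9
```

```bash
for i in 1 2; do python3 -m crank '1 0 0 3 0 0 0;1 0 0 3 0 0 0;1 0 0 0 0 0 0' | grep -E 'ee_pos|^force'; done; python3 -m crank '1 0 0 3 0 0 0;1 0 0 0 0 0 0'| grep -E 'ee_pos|^force'
```

```text
ee_pos: [484.2, -364.7, 122.0]
force: [-9.0, 2.6, 20.1]
ee_pos: [484.3, -364.7, 121.1]
force: [-15.4, 7.9, 45.6]
ee_pos: [484.3, -364.7, 120.7]
force: [-20.5, 11.1, 57.3]
```

The stop is clear: 20 to 57 N at a TCP height of about 121. Back up, then two more strokes.

```bash
python3 -m crank '1 0 0 -20 0 0 0;1 -4 0 -20 0 0 0;1 -4 0 -20 0 0 0;1 -4 0 -20 0 0 0;1 -5 0 -20 0 0 0;1 0 0 -20 0 0 0;1 0 0 -16 0 0 0;1 0 0 0 0 0 0;1 0 0 0 0 0 0;1 0 0 0 0 0 0'| grep -E 'ee_pos|^force'
python3 - <<'E'
from h import *
grab_frame("scene");print(models.search_frame("lever_pad","scene")[:1])
cv2.imwrite("pics/s5.png",grab_frame("top"))
E
python3 -m crank '1 0 0 20 0 0 0;1 0 0 14 0 0 0;1 4 0 12 0 0 0;1 4 0 12 0 0 0;1 4 0 12 0 0 0;1 5 0 12 0 0 0;1 0 0 12 0 0 0;1 0 0 12 0 0 0;1 0 0 12 0 0 0;1 0 0 0 0 0 0'| grep -E 'ee_pos|^force'
```

```text
ee_pos: [501.6, -364.4, 244.2]
force: [0.1, 0.2, 0.7]
[{'point': [517.3, -354.9, 187.9], 'p': 0.72}]
ee_pos: [483.0, -365.7, 127.8]
force: [-6.9, 0.1, 10.3]
```

```bash
python3 -m crank '1 0 0 6 0 0 0;1 0 0 5 0 0 0;1 0 0 2 0 0 0;1 0 0 1 0 0 0;1 0 0 0 0 0 0;1 0 0 0 0 0 0'| grep -E 'ee_pos|^force'; python3 -m crank '1 0 0 -20 0 0 0;1 -4 0 -20 0 0 0;1 -4 0 -20 0 0 0;1 -4 0 -20 0 0 0;1 -5 0 -20 0 0 0;1 0 0 -20 0 0 0;1 0 0 -12 0 0 0;1 0 0 0 0 0 0;1 0 0 0 0 0 0;1 0 0 0 0 0 0'| grep -E 'ee_pos|^force'
python3 -m crank '1 0 0 20 0 0 0;1 0 0 14 0 0 0;1 4 0 12 0 0 0;1 4 0 12 0 0 0;1 4 0 12 0 0 0;1 5 0 12 0 0 0;1 0 0 12 0 0 0;1 0 0 12 0 0 0;1 0 0 12 0 0 0;1 0 0 0 0 0 0'| grep -E 'ee_pos|^force'
python3 -m crank '1 0 0 6 0 0 0;1 0 0 5 0 0 0;1 0 0 2 0 0 0;1 0 0 1 0 0 0;1 0 0 0 0 0 0;1 0 0 0 0 0 0'| grep -E 'ee_pos|^force'; python3 -m crank '1 0 0 -20 0 0 0;1 -4 0 -20 0 0 0;1 -4 0 -20 0 0 0;1 -4 0 -20 0 0 0;1 -5 0 -20 0 0 0;1 0 0 -20 0 0 0;1 0 0 -25 0 0 0;1 0 0 0 0 0 0;1 0 0 0 0 0 0;1 0 0 0 0 0 0'| grep -E 'ee_pos|^force'; python3 go.py 592.1 -56.8 265 170
python3 - <<'E'
from h import *
im=grab_frame("top");sc=grab_frame("scene")
print(models.search_frame("lever_pad","scene")[:1])
print([(d["point"],d["p"]) for d in models.search_frame("cellA_cap","top")])
cv2.imwrite("pics/a6.png",np.hstack([cv2.resize(im[150:290,240:400],(457,400)),cv2.resize(sc[200:360,110:230],(300,400))]))
E
```

```text
ee_pos: [483.3, -365.8, 121.1]
force: [-16.3, 7.2, 42.1]
ee_pos: [501.6, -364.5, 244.2]
force: [-0.4, 0.5, 0.2]
ee_pos: [483.0, -365.6, 127.6]
force: [-7.4, 0.5, 11.3]
ee_pos: [483.4, -365.7, 121.1]
force: [-15.2, 6.6, 42.5]
ee_pos: [501.5, -364.3, 256.7]
force: [-0.4, -0.1, -0.6]
t 28.325 pos [ 501.5 -364.3  256.7] rot [ 1.799e+02 -1.000e-01 -1.778e+02] w 0.3 turn tool z 12.17 shift before turn [-102.2  303.9   -8.3] after [-35.8 318.6  -8.3]
[{'point': [517.5, -355.9, 188.3], 'p': 0.59}]
[([608.8, 96.1, 122.6], 0.79), ([428.3, 69.0, 7.1], 0.52)]
```

View pics/a6.png

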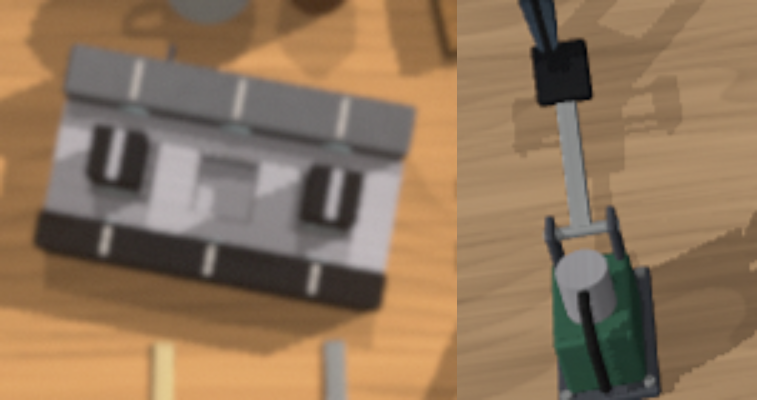

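Three full strokes are done; the pad is back up and both cells are still seated. Next I'll fetch cell B from pocket 0.

```bash
python3 -m crank '-1 0 0 0 0 0 6.1;-1 0 0 0 0 0 6.1;-1 -6 53 0 0 0 0;-1 -6 53 0 0 0 0;-1 -6 53 0 0 0 0;-1 -6 53 0 0 0 0;-1 -6 53 0 0 0 0;-1 -6 53 0 0 0 0;-1 0 0 0 0 0 0;-1 0 0 0 0 0 0'; python3 go.py 592.1 -56.8 95 170
```

```text
time_s: 29.78
ee_pos: [592.7, -58.1, 258.2]
ee_rot: [-180.0, -0.0, 170.0]
force: [-0.1, -0.5, -1.2]
gripper_width: 90.6
gripper_force: 0.0
t 29.775 pos [592.7 -58.1 258.2] rot [-180.   -0.  170.] w 90.6 turn tool z -0.0 shift before turn [  0.8   1.1 163.2] after [  0.8   1.1 163.2]
```

```bash
python3 -m crank '-1 0 0.5 45 0 0 0;-1 0 0.5 45 0 0 0;-1 0 0 45 0 0 0;-1 0 0 27 0 0 0;0.1 0 0 0 0 0 0;1 0 0 0 0 0 0;1 0 0 0 0 0 0;1 0 0 0 0 0 0;1 0 0 0 0 0 0;1 0 0 0 0 0 0' 25; python3 -m crank '1 0 0 -10 0 0 0;1 0 0 -15 0 0 0;1 0 0 -20 0 0 0;1 0 0 -45 0 0 0;1 0 0 -50 0 0 0;1 0 0 0 0 0 0'; python3 go.py 470 370 235 202
```

```text
time_s: 31.02
ee_pos: [593.2, -56.8, 96.8]
ee_rot: [180.0, 0.0, 170.0]
force: [-0.6, -1.0, 1.8]
gripper_width: 39.7
gripper_force: 25.0
time_s: 31.78
ee_pos: [595.4, -57.1, 242.0]
ee_rot: [180.0, 0.6, 170.0]
force: [-0.4, 0.4, -2.6]
gripper_width: 39.7
gripper_force: 25.0
t 31.775 pos [595.4 -57.1 242. ] rot [180.    0.6 170. ] w 39.7 turn tool z -32.03 shift before turn [197.9 398.7   7. ] after [-43.7 443.    7. ]
```

```bash
python3 -m crank '1 0 0 0 0 0 -8;1 0 0 0 0 0 -8;1 0 0 0 0 0 -8;1 0 0 0 0 0 -8;1 0 0 0 0 0 0' | grep ee_; python3 go.py 477 428 240 202; python3 -c "
from h import *;print(env.state()['qpos'])"
```

```text
ee_pos: [592.3, -56.7, 235.4]
ee_rot: [179.9, -0.1, -158.1]
t 32.4 pos [592.3 -56.7 235.4] rot [ 1.799e+02 -1.000e-01 -1.581e+02] w 39.8 turn tool z -0.12 shift before turn [-73.6 492.8  -4.6] after [-74.6 492.6  -4.6]
[-6.57972812e+00  1.98498734e+01  8.58205963e+01  4.65200995e-03
  7.44550384e+01 -1.18458421e+02]
```

```bash
python3 -m crank '1 -8.3 54.8 0 0 0 0;1 -8.3 54.8 0 0 0 0;1 -8.3 54.8 -5 0 0 0;1 -8.3 54.8 0 0 0 0;1 -8.3 54.8 0 0 0 0;1 -8.3 54.8 0 0 0 0;1 -8.3 54.8 0 0 0 0;1 -8.3 54.8 0 0 0 0;1 -8.3 54.2 0 0 0 0;1 0 0 0 0 0 0' | grep ee_;  python3 -m crank '1 0 0 0 0 -8 0;1 0 0 0 0 -8 0;1 0 0 0 0 -8 0;1 0 0 0 0 -8 0;1 0 0 0 0 -8 0;1 0 0 0 0 0 0' | grep ee_; python3 -c "
from h import *;s=env.state();print(s['qpos'])
from scipy.spatial.transform import Rotation as R
M=R.from_euler('xyz',s['ee_rot'],degrees=True).as_matrix();print(M.round(3));d=np.array([477,428,90])-s['ee_pos'];print((M.T@d).round(1))"
```

```text
ee_pos: [476.3, 431.3, 240.0]
ee_rot: [180.0, -0.1, -157.9]
ee_pos: [476.3, 424.4, 238.5]
ee_rot: [-179.6, 39.2, -158.0]
[ 49.31035703  10.1201299  110.30791338 -37.52248506  29.01521035
 -34.30851908]
[[-0.718 -0.372  0.589]
 [-0.291  0.928  0.231]
 [-0.632 -0.005 -0.775]]
[ 92.4   3.8 116.3]
```

```bash
python3 -m crank '1 18.5 1 23.2 0 0 0;1 18.5 1 23.2 0 0 0;1 18.5 1 23.2 0 0 0;1 18.5 0.8 23.2 0 0 0;1 0 0 0 0 0 0'
python3 - <<'E'
from h import *
im=grab_frame("top");sc=grab_frame("scene")
cv2.imwrite("pics/a7.png",np.hstack([cv2.resize(im[180:340,60:220],(400,400)),cv2.resize(sc[160:300,380:520],(400,400))]))
E
python3 go.py 477 428 90 202
```

```text
time_s: 35.02
ee_pos: [480.2, 430.6, 120.8]
ee_rot: [-179.7, 39.4, -158.1]
force: [-0.6, 0.6, -1.6]
gripper_width: 39.8
gripper_force: 25.0
t 35.125 pos [480.9 432.1 124. ] rot [-179.9   39.7 -158.2] w 40.1 turn tool z -0.2 shift before turn [ 5.1 -2.3 34. ] after [ 5.1 -2.3 34. ]
```

View pics/a7.png

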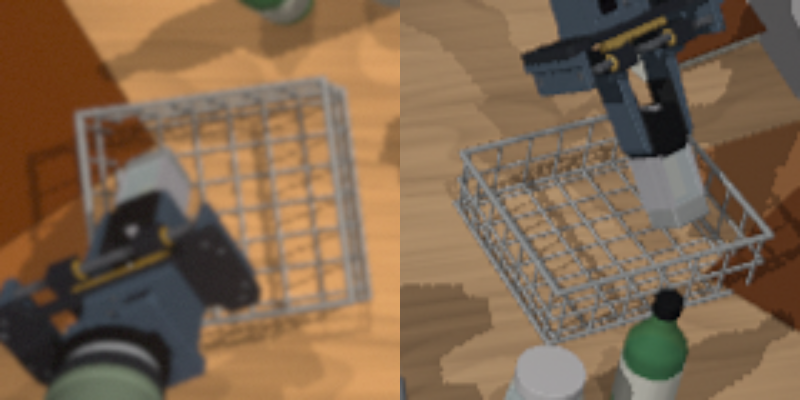

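The cell is tilted inside the basket and clear of the walls, so I'll lower it and release.

```bash
python3 -m crank '1 11 -6 13 0 0 0;1 8 0 10 0 0 0;1 0 0 0 0 0 0;1 0 0 0 0 0 0'; python3 -m crank '0.1 0 0 0 0 0 0;-0.3 0 0 0 0 0 0;-0.3 0 0 0 0 0 0;-0.3 0 0 0 0 0 0;-0.3 0 0 0 0 0 0'; python3 -m crank '-0.3 0 0 -40 0 0 0;-0.3 0 0 -50 0 0 0;-0.3 0 0 -50 0 0 0;-0.3 0 0 -40 0 0 0;-0.3 0 0 0 0 0 0'
python3 - <<'E'
from h import *
im=grab_frame("top");sc=grab_frame("scene")
cv2.imwrite("pics/a8.png",np.hstack([cv2.resize(im[180:340,60:220],(400,400)),cv2.resize(sc[160:300,380:520],(400,400))]))
E
```

```text
time_s: 35.62
ee_pos: [483.3, 429.3, 101.8]
ee_rot: [-179.8, 38.9, -158.1]
force: [-0.2, 0.6, -2.1]
gripper_width: 40.0
gripper_force: 25.0
time_s: 36.25
ee_pos: [482.9, 428.8, 100.8]
ee_rot: [-179.7, 38.8, -158.1]
force: [-0.7, 0.1, -0.6]
gripper_width: 59.3
gripper_force: 0.0
time_s: 36.88
ee_pos: [377.5, 388.1, 244.1]
ee_rot: [-180.0, 39.0, -158.2]
force: [0.8, 0.6, -0.0]
gripper_width: 59.3
gripper_force: 0.0
```

View pics/a8.png

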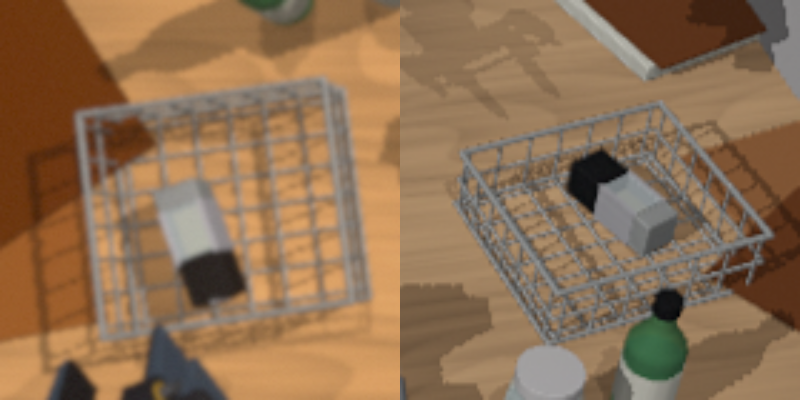

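Cell B lies flat in the basket. I'll straighten up and fetch cell A.

```bash
python3 -m crank '-1 0 0 0 0 8 0;-1 0 0 0 0 8 0;-1 0 0 0 0 8 0;-1 0 0 0 0 8 0;-1 0 0 0 0 8 0;-1 0 0 0 0 0 8;-1 0 0 0 0 0 8;-1 0 0 0 0 0 8;-1 0 0 0 0 0 8;-1 0 0 0 0 0 0' | grep ee_
python3 - <<'E'
from h import *
print(unproj("top",(141,277),44))
print(unproj("top",(60+180/2.5,180+188/2.5),44),unproj("top",(60+222/2.5,180+302/2.5),44))
print(proj("top",(494,386,70)),[unproj("top",p,70).round() for p in [(92.5,225.5),(191,211),(207,300),(101,315)]])
s=env.state()
from scipy.spatial.transform import Rotation as R
c=R.from_euler('xyz',s['ee_rot'],degrees=True);t=R.from_euler('xyz',[180,0,170],degrees=True)
print("turn",(c.inv()*t).as_rotvec(degrees=True),"shift after",t.as_matrix().T@(np.array([620,100.6,250])-s["ee_pos"]))
E
```

```text
ee_pos: [379.2, 386.3, 238.8]
ee_rot: [-179.2, -0.4, 169.6]
[465.04139328 410.66877352  44.        ]
[512.88171897 432.46612335  44.        ] [413.18351516 391.50398099  44.        ]
[148.36955678 263.61902365] [array([575., 510.,  70.]), array([609., 298.,  70.]), array([418., 258.,  70.]), array([384., 483.,  70.])]
turn [-0.76003645 -0.3592888  -0.37030601] shift after [-286.70187091 -239.50986416  -11.17956238]
```

```bash
python3 -m crank '-1 0 0 -11 -0.7 -0.4 -0.4;-1 -41 -34.2 0 0 0 0;-1 -41 -34.2 0 0 0 0;-1 -41 -34.2 0 0 0 0;-1 -41 -34.2 0 0 0 0;-1 -41 -34.2 0 0 0 0;-1 -41 -34.2 0 0 0 0;-1 -41 -34.2 0 0 0 0;-1 0 0 0 0 0 0;-1 0 0 0 0 0 0' | grep ee_
python3 - <<'E'
from h import *
im=grab_frame("top")
grab_frame("scene");print([(d["point"],d["p"]) for d in models.search_frame("cellA_cap","scene")])
E
python3 go.py 620 100.6 96 170
```

```text
ee_pos: [619.6, 101.4, 252.1]
ee_rot: [179.8, 0.1, 170.0]
[([635.4, 93.2, 99.1], 0.75)]
t 39.625 pos [619.1 102.4 252.5] rot [1.799e+02 1.000e-01 1.701e+02] w 91.2 turn tool z 0.12 shift before turn [ -1.2  -1.6 156.5] after [ -1.2  -1.6 156.5]
```

```bash
python3 -m crank '-1 0 -1 45 0 0 0;-1 0 0 45 0 0 0;-1 0 0 45 0 0 0;-1 0 0 21 0 0 0;0.1 0 0 0 0 0 0;1 0 0 0 0 0 0;1 0 0 0 0 0 0;1 0 0 0 0 0 0;1 0 0 0 0 0 0;1 0 0 0 0 0 0' 25; python3 -m crank '1 0 0 -10 0 0 0;1 0 0 -15 0 0 0;1 0 0 -20 0 0 0;1 0 0 -45 0 0 0;1 0 0 -50 0 0 0;1 0 0 0 0 0 -8;1 0 0 0 0 0 -8;1 0 0 0 0 0 -8;1 0 0 0 0 0 -8;1 0 0 0 0 0 0'; python3 go.py 514 338 240 202
```

```text
time_s: 40.88
ee_pos: [620.2, 100.5, 96.4]
ee_rot: [179.9, 0.2, 170.0]
force: [-0.5, 0.4, 1.5]
gripper_width: 40.3
gripper_force: 25.0
time_s: 42.12
ee_pos: [619.5, 100.3, 236.8]
ee_rot: [180.0, 0.2, -158.1]
force: [-0.8, -0.1, -3.5]
gripper_width: 39.6
gripper_force: 25.0
t 42.125 pos [619.5 100.3 236.8] rot [ 180.     0.2 -158.1] w 39.6 turn tool z -0.09 shift before turn [  9.2 259.9  -3.2] after [  8.8 259.9  -3.2]
```

```bash
python3 -m crank '1 2.3 53.4 -1 0 0 0;1 2.3 53.4 -1 0 0 0;1 2.3 53.4 -1 0 0 0;1 2.3 53.4 0 0 0 0;1 2.3 53.4 0 0 0 0;1 0 0 0 0 0 0' | grep ee_;  python3 -m crank '1 0 0 0 0 -8 0;1 0 0 0 0 -8 0;1 0 0 0 0 -8 0;1 0 0 0 0 -8 0;1 0 0 0 0 -8 0;1 0 0 0 0 0 0;1 0 0 0 0 0 0' | grep ee_
cat > g2.py <<'E'
import sys
from h import *
from scipy.spatial.transform import Rotation as R
s=env.state();M=R.from_euler('xyz',s['ee_rot'],degrees=True).as_matrix();print(np.round(s['ee_pos'],1),(M.T@(np.array(list(map(float,sys.argv[1:4])))-s['ee_pos'])).round(1))
E
python3 g2.py 508.8 343.4 101
```

```text
ee_pos: [507.0, 346.9, 239.6]
ee_rot: [179.9, 0.2, -157.8]
ee_pos: [510.2, 343.7, 240.6]
ee_rot: [179.9, 40.2, -158.2]
[510.2 343.7 240.6] [ 91.2   0.  105.7]
```

```bash
python3 -m crank '1 19 0 22 0 0 0;1 19 0 22 0 0 0;1 19 0 22 0 0 0;1 17 0 20 0 0 0;1 0 0 0 0 0 0;1 0 0 0 0 0 0'
python3 - <<'E'
from h import *
im=grab_frame("top");sc=grab_frame("scene")
cv2.imwrite("pics/a9.png",np.hstack([cv2.resize(im[180:340,60:220],(400,400)),cv2.resize(sc[160:300,380:520],(400,400))]))
E
python3 g2.py 508.8 343.4 101
```

```text
time_s: 44.5
ee_pos: [511.1, 344.6, 133.4]
ee_rot: [-179.8, 40.1, -157.8]
force: [-0.2, 0.2, -2.6]
gripper_width: 39.8
gripper_force: 25.0
[510.5 344.3 133.5] [22.4 -0.2 23.6]
```

View pics/a9.png

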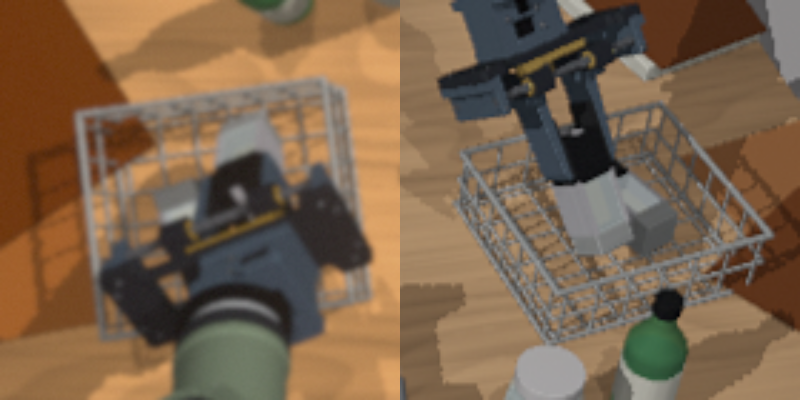

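Held cell A is to the right of cell B, which shows just at its left. I'll shift 8 mm further right, lower and release.

```bash
python3 -m crank '1 11 -8 12 0 0 0;1 11 0 12 0 0 0;1 0 0 0 0 0 0;1 0 0 0 0 0 0'; python3 -m crank '0.1 0 0 0 0 0 0;-0.3 0 0 0 0 0 0;-0.3 0 0 0 0 0 0;-0.3 0 0 0 0 0 0;-0.3 0 0 0 0 0 0'; python3 -m crank '-0.3 0 0 -40 0 0 0;-0.3 0 0 -50 0 0 0;-0.3 0 0 -50 0 0 0;-0.3 0 0 -40 0 0 0;-0.3 0 0 0 0 0 0;-0.3 0 0 0 0 0 0'
python3 - <<'E'
from h import *
im=grab_frame("top");sc=grab_frame("scene")
cv2.imwrite("pics/a10.png",np.hstack([cv2.resize(im[130:340,60:440],(480,400)),cv2.resize(sc[160:300,410:520],(314,400))]))
E
```

```text
time_s: 45.1
ee_pos: [513.9, 338.2, 114.0]
ee_rot: [-179.9, 38.4, -158.0]
force: [0.7, -0.2, -3.5]
gripper_width: 40.0
gripper_force: 25.0
time_s: 45.72
ee_pos: [514.0, 338.2, 114.2]
ee_rot: [-180.0, 38.4, -158.0]
force: [-0.2, 0.2, 0.4]
gripper_width: 58.9
gripper_force: 0.0
time_s: 46.48
ee_pos: [418.5, 299.1, 245.3]
ee_rot: [-179.7, 38.5, -158.0]
force: [0.0, 0.0, -0.6]
gripper_width: 59.2
gripper_force: 0.0
```

View pics/a10.png

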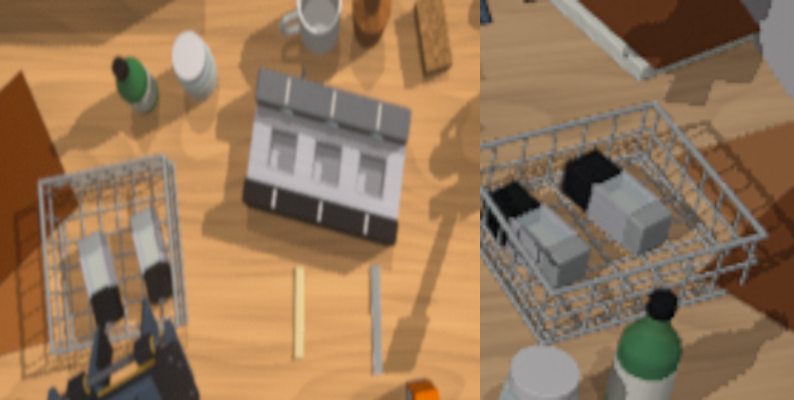

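Both cells lie flat inside the basket, the tester is empty and the bystanders haven't moved. Handing in.

```bash
python3 -m crank '-0.3 0 0 0 0 0 0;-0.3 0 0 0 0 0 0;-0.3 0 0 0 0 0 0;-0.3 0 0 0 0 0 0'|head -1; python3 -c "
from workcell import env;print(env.job_done())"
```

```text
time_s: 47.08
the job is handed in; nothing more can be done
None
```

The job is handed in at about 47 s: both cells present stood fully down in tester pockets with their clear faces along the light path, the lever got three full strokes, and both cells now lie flat inside the basket with the bystanders left alone.

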